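# Clear the drip station and rock out the stuck locating block

## Robot

A 6-joint arm with a two-finger parallel gripper is mounted at the origin on the work surface. World frame = base frame: x ahead of the robot, y to its left, z up, the work surface at z = 0. Lengths are in mm, angles in rad, forces in N, time in s.
With the tool pointing down it reaches from about 350 to 875 mm from the base axis. Payload 4.2 kg.
Tool frame: the origin (TCP) lies between the finger pads, 19 mm behind the fingertips; this is the grasp point; z points along the fingers, y is the line along which they close (so a half turn about z gives the same grasp; the last joint's range is limited). The gripper opens to 85 mm and grips with 20 to 120 N. Pads are 22 mm wide; open, the fingers measure 114 mm over their backs; the gripper's body (76 mm by 85 mm) begins 54 mm behind the grasp point. The pads swing forward as they close: fully open they stand 13 mm farther back than shut.
Start: joints at [0.259, 0.385, 0.008, 0, -1.194, -0.259], TCP at [624.979, 0.025, 250.012] pointing down, gripper open.
Joint ranges: [-3.14, 3.14], [-1.21, 2.06], [-1.07, 1.41], [-3.16, 2.05], [-2.99, -0.16], [-3.1, 3.1]. Speed limits (rad/s): [2.79, 2.79, 3.14, 3.14, 3.14, 3.14].

## Interface

Orientations are given as a unit quaternion [x, y, z, w].
In Python, from bench import arm, viewer gives the robot as it stands. The module is installed in compiled form; this text tells all that it offers.
- The arm moves only by the shell command python3 -m jog [OPENING], which reads ROWS from standard input. ROWS is a JSON list of rows, 1 to 10 of them, each an object with the fields x, y, z (the shift in mm), drx, dry, drz (a rotation vector in rad); a field left out counts as zero; each row is the pose to reach, as a shift and turn from the pose commanded when the command began, along the tool's axes at that moment; what a row does not reach only later rows make up. A row lasts 1/10 s, in which the tool goes at most 50 mm and 0.15 rad, less where a joint would pass 70% of its speed; a pose out of reach is approached as far as the arm can. OPENING is the finger opening in mm, set as the command begins (- or left out keeps the last). The fingers move at their own pace and stop on an object; the grip force is fixed at half the most. Time passes only in rows, so rows that do not move let the fingers close. It prints the time, the measured TCP pose, the force, the opening and the grip force at its end. Input that does not fit is refused with a message, and nothing moves.
- arm.read_state(): the state, without advancing time (a new reading comes with each control period).
- viewer.get_image(name): name is "scene" or "side" or "wrist"; returns (picture, depth): 420x560x3 uint8, blue, green, red; 420x560 float32, mm along the optical axis (not along the pixel's ray), 0 where there is no reading.
- viewer.get_calibration(name): a dict with "K" (3x3 intrinsics, pixels), "D" ([k1, k2, p1, p2, k3] as OpenCV has them; the pictures are not rectified), "rvec" (rotation vector, rad) and "tvec" (3), from world to camera coordinates, as OpenCV has them. Camera axes: x right, y down, z forward; pixel columns grow to the right and rows downward; lengths in mm; the calibration is good to about 2 mm. A picture is of the moment at which its call begins: read the wrist's pose just before it. get_calibration takes no time and is no camera call; for the wrist camera it gives the pose at the moment of the call.
- arm.job_done(): hands the job in; it is judged then, once.
The state is a dict: "clock": time; "joints": joint angles; "joint_vel": joint speeds; "joint_efforts": joint torques, N m; "position": TCP position; "ee_rot": TCP orientation; "contact_force": force on the tool from outside, world axes, zero at the start; "wrist_torque": the same for the moment, N m; "gripper_width": finger opening in mm; "grasp_force": force on a finger pad.
Only numpy, scipy, OpenCV 4.12 (cv2) and the standard library are available. Lean on these libraries where they do the work, as an engineer would, in place of code of your own. Each camera call takes 0.05 s, during which the arm holds its last target. There are 200 camera calls.

## Task

Clear this lacquer drip station for changeover. First take the two red lantern ornaments out of the low steel catch tray and stand them upright in the orange crate; then take the locating block by its blue grip and rock it side to side, towards one yellow jaw and then the other, until both stiff jaws have been shoved back and it frees, without touching the jaws or the socket with the gripper. Lift the block straight up and finish while still holding it, upright and still, just clear above its socket, with its foot a couple of centimetres above the jaws; leave the silver ornament, the tin and the brush where they are.

Things in the scene. Friction and masses are not known exactly. Their poses are not given: they have to be found in the camera images.
- tray: Low fixed steel catch tray, open on top, 250 x 190 mm outside and 24 mm high, walls and floor 4 mm. Origin: centre of its underside, on the table; x along the 250 mm side, z up. The two red ornaments stand in it, one in each half along x, about 110 mm apart. Tray and crate may swap sides of the table.
- crate: Fixed orange slatted crate, open on top, 250 x 190 mm outside and 60 mm high, walls and floor 5 mm. Origin: centre of its underside, on the table; x along the 250 mm side, z up.
- ornament0: Finished lantern ornament, glossy dark red with a brass cap (42 mm diameter drum with bevelled rims, 50 mm tall, plus a 16 mm wide, 7 mm tall cap on top: 57 mm in all), about 60 g, standing upright. Origin: centre of its underside, z up.
- ornament1: The other finished lantern ornament, glossy dark red with a brass cap (42 mm diameter drum with bevelled rims, 50 mm tall, plus a 16 mm wide, 7 mm tall cap on top: 57 mm in all), about 60 g, standing upright. Origin: centre of its underside, z up.
- socket: Fixed grey socket fixture with two yellow sliding jaws, 56 (x) x 140 (y) mm on the table, 82 mm high with the jaws. Origin: centre of its underside, on the table; z up. A pocket in its middle, floor 8 mm above the table, walls 14 mm high, holds the block's round foot with 1 mm play all round. The jaws, left (+y) and right (-y) of the block, slide only along y.
- socket_top (a point): Point on the socket's vertical centre line level with the jaw tops, 82 mm above the table; axes as the socket. With the jaws at 0, each jaw's upright face is 0.5 mm from the block's shoulder and its lip (underside 74 mm, top 82 mm above the table) reaches 6 mm in over the shoulder, 2 mm above it: a straight pull jams.
- jaw_left (a joint): How far the +y jaw is shoved outwards (to +y of the socket), m: 0 to 1 mm at the start, 9 mm is its end stop. It is held by 10 N of friction, has no spring and stays where it is left. Its lip clears the shoulder of an upright, centred block from 6 mm on.
- jaw_right (a joint): The same for the -y jaw: positive is outwards, to -y of the socket.
- block: Loose locating block, aluminium with a blue grip, about 0.3 kg, 134 mm tall. Origin: centre of its foot's underside, 8 mm above the table when seated; z up through the grip; axes parallel to the socket's when seated. Foot: a lying cylinder of 24 mm diameter along x, centre line 12 mm above the origin, about which the block rocks. Leaning it 0.18 rad about x drives a jaw to its stop.
- block_grip (a point): Point in the blue grip, 112 mm above the block's origin (120 mm above the table when seated): good for the TCP, fingers closing along the block's x (24 mm) or y (34 mm). Heights above the block's origin: shank 20 mm wide; shoulder 46 to 64 mm, 28 x 28 mm; neck to 84 mm, 10 mm wide in y; blue grip 84 to 134 mm, 24 (x) by 34 mm (y).
- silver: Bystander: undipped lantern, pale silver, ornament, same shape and size as the red ones, standing on the table between robot and socket. Origin: centre of its underside.
- tin: Bystander: closed pale steel tin, 72 mm diameter, 90 mm tall, standing beyond the socket. Origin: centre of its underside.
- brush: Bystander: a flat brush with a wooden handle, lying on the table beyond the socket. Origin: centre of its underside, handle to its -x.
Things that resemble listed ones, but are neither listed nor needed, are in the scene too. Leave any purple or turquoise look-alike of the ornament1 alone.

How it is judged (in metres and radians):
On the way, in this order (a step that is already met when the one before it is completed fails the run):
1. both red ornaments stand upright in the crate, let go, while the block is still fast in its socket (x of ornament0 in the frame of crate between -0.11 and 0.11 m and y of ornament0 in the frame of crate between -0.08 and 0.08 m and z of each of ornament0, ornament1 in the frame of crate below 0.02 m and angle between each of ornament0, ornament1's own z axis and vertical below 0.3 rad and contact force between the fingers and ornament0 below 0.1 N and linear speed of each of ornament0, ornament1 below 0.03 m/s and x of ornament1 in the frame of crate between -0.11 and 0.11 m and y of ornament1 in the frame of crate between -0.08 and 0.08 m and contact force between the fingers and ornament1 below 0.1 N and z of block in the frame of socket below 0.02 m and horizontal distance between block and socket below 0.012 m and value of joint each of jaw_left, jaw_right below 0.0025 m), for 0.2 s.
2. the block, its foot still in the pocket, has been rocked one way and has shoved one jaw back by more than 2.5 mm (z of block in the frame of socket below 0.02 m and horizontal distance between block and socket below 0.012 m and value of joint any of jaw_left, jaw_right above 0.0025 m), for 0.05 s.
3. the block, its foot still in the pocket, has been rocked the other way too: both jaws are shoved back by more than 2.5 mm (z of block in the frame of socket below 0.02 m and horizontal distance between block and socket below 0.012 m and value of joint each of jaw_left, jaw_right above 0.0025 m), for 0.05 s.
At the end, for the whole second after the job is handed in: Both red ornaments stand upright (within 0.3 rad) on the floor of the crate, let go. The block is held still in the fingers, touching nothing else, upright within 0.2 rad, within 35 mm of straight above its socket, its foot 4 to 60 mm above the tops of the jaws (x of ornament0 in the frame of crate between -0.11 and 0.11 m and y of ornament0 in the frame of crate between -0.08 and 0.08 m and z of each of ornament0, ornament1 in the frame of crate below 0.02 m and angle between each of ornament0, ornament1's own z axis and vertical below 0.3 rad and contact force between the fingers and ornament0 below 0.1 N and linear speed of each of ornament0, ornament1 below 0.03 m/s and x of ornament1 in the frame of crate between -0.11 and 0.11 m and y of ornament1 in the frame of crate between -0.08 and 0.08 m and contact force between the fingers and ornament1 below 0.1 N and z of block in the frame of socket_top between 0.004 and 0.06 m and horizontal distance between block and socket below 0.035 m and angle between block's own z axis and vertical below 0.2 rad and linear speed of block below 0.02 m/s and angular speed of block below 0.2 rad/s and contact force between the fingers and block above 2 N and contact force between block and socket below 0.1 N); the arm keeps its last pose, push and grip.
It fails at once if the gripper pushes on the socket or its jaws (over 3 N) (contact force between the fingers and socket above 3 N).
It fails at once if a bystander (silver ornament, tin or brush) is moved by more than 30 mm (distance of any of silver, tin, brush from where it was at the start of the episode above 0.03 m).
It also fails if it takes over 72 s, if anything falls off the work surface, if the arm or the gripper's body presses on something with over 40 N, if the wrist force passes 120 N, or if a joint passes its speed limit or range.

## Working session

There is one attempt and no reset: what is moved stays moved. The work goes in short steps, Python scripts to look and compute and a shell command to move; the robot and the scene stay as the last step left them, time stands still between calls to the robot, and variables do not carry over. Pictures are saved under pics/ and viewed, at most 10 in all, crops included, and the job is handed in when it is done.

```bash
mkdir -p pics; cat > h.py <<'E'
import numpy as np, cv2
from bench import arm, viewer
def cal(n):
    c=viewer.get_calibration(n); return np.array(c["K"],float),np.array(c["D"],float),cv2.Rodrigues(np.array(c["rvec"],float))[0],np.array(c["tvec"],float).ravel()
def back(c,uv,depth):  # pixel+depth -> world
    K,D,R,t=c; x,y=cv2.undistortPoints(np.array([[uv]],float),K,D)[0,0]
    return R.T@(np.array([x,y,1])*depth-t)
def onz(c,uv,z):  # pixel ray at world height z
    K,D,R,t=c; x,y=cv2.undistortPoints(np.array([[uv]],float),K,D)[0,0]
    o=-R.T@t; d=R.T@np.array([x,y,1]); return o+d*(z-o[2])/d[2]
def proj(c,p):
    K,D,R,t=c; return cv2.projectPoints(np.array(p,float).reshape(-1,1,3),cv2.Rodrigues(R)[0],t,K,D)[0][:,0]
E
python3 - <<'E'
from h import *
for n in ("scene","side","wrist"):
    c=cal(n); im,d=viewer.get_image(n); np.savez(f"{n}0.npz",im=im,d=d,**dict(zip("KDRt",c)))
    cv2.imwrite(f"pics/{n}0.png",im); print(n,(-c[2].T@c[3]).round(),c[2][2].round(2))
    
a=cv2.imread("pics/scene0.png")
cv2.imwrite("pics/scene_big.png",cv2.resize(a,(800,600)))
print(arm.read_state())
E
```

```text
scene [ 919. -573.  926.] [-0.36  0.49 -0.79]
side [ -68. -813.  643.] [ 0.55  0.67 -0.5 ]
wrist [625. -84. 374.] [-0.    0.32 -0.95]
{'clock': 0.15, 'joints': array([ 2.58589272e-01,  3.85377358e-01,  6.93488724e-03, -3.29689505e-04,
       -1.19400934e+00, -2.58579062e-01]), 'joint_vel': array([ 0.00082217, -0.00316987,  0.00439217,  0.00299129,  0.00082978,
       -0.00142606]), 'joint_efforts': array([-6.03353892e-04, -3.92678475e+01,  1.88581592e+01,  4.18858320e+00,
       -3.39302780e-03,  5.70479813e-06]), 'position': array([6.24589104e+02, 3.70434982e-03, 2.49175815e+02]), 'ee_rot': array([-7.07067162e-01,  7.07145897e-01,  5.48627575e-04, -6.38467890e-04]), 'contact_force': array([ 0.77649473,  0.15545124, -0.21093414]), 'wrist_torque': array([ 0.02131755, -0.00980904,  0.01276185]), 'grasp_force': 0.0, 'gripper_width': 84.96297595673012}
```

View pics/scene_big.png

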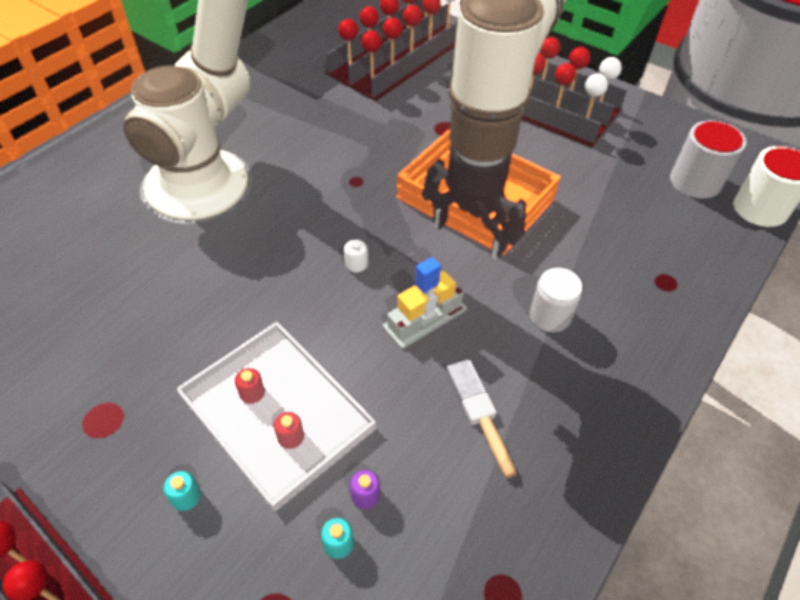

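View pics/side0.png

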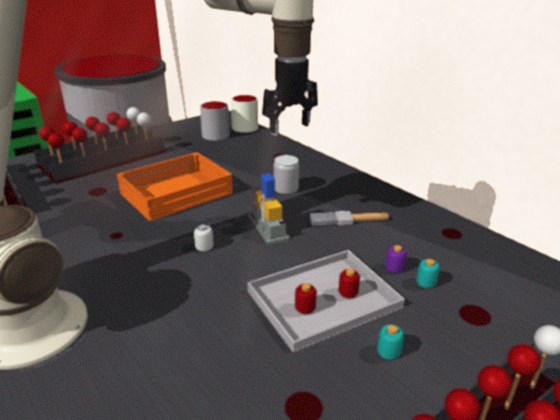

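Candidates in the scene picture (800 px scale): red with brass caps at (249,384) and (289,428) in the tray are the targets. Look-alikes are turquoise at (182,490) and (337,538), purple at (365,488) and silver at (356,255). In the side view the reds are at (306,297) and (349,282). Next, a close crop to check.

```bash
python3 - <<'E'
from h import *
s=cv2.imread("pics/scene0.png"); d=cv2.imread("pics/side0.png")
def cr(im,x,y): return cv2.resize(im[y:y+75,x:x+100],(400,300),interpolation=cv2.INTER_CUBIC)
m=np.vstack([np.hstack([cr(s,140,245),cr(d,280,235)]),np.hstack([cr(s,250,170),cr(d,225,168)])])
cv2.imwrite("pics/mos.png",m)
C={n:cal(n) for n in("scene","side")}
for n,im in(("scene",s),("side",d)):
    hsv=cv2.cvtColor(im,cv2.COLOR_BGR2HSV); dep=np.load(n+"0.npz")["d"]
    for nm,lo,hi in(("brass",(12,110,120),(28,255,255)),("blue",(105,150,80),(125,255,255)),("yellow",(20,150,120),(32,255,255))):
        N,L,st,ce=cv2.connectedComponentsWithStats(cv2.inRange(hsv,lo,hi))
        for k in range(1,N):
            if 12<st[k,4]<900:
                u,v=ce[k]; dd=np.median(dep[L==k]); print(n,nm,ce[k].round(1),st[k],back(C[n],ce[k],dd).round(0))
E
```

```text
scene brass [87.4 10.8] [84  0  8 22 32] [-611.  328.   -9.]
scene brass [300.8  19.6] [300  13   3  13  17] [ 90. 687.  50.]
scene brass [287.7  27.8] [287  19   2  16  22] [ 84. 618.  50.]
scene brass [244.2  37.5] [244  29   2  16  20] [  6. 482.  52.]
scene brass [274.1  35.8] [274  28   2  16  17] [ 80. 547.  55.]
scene brass [259.9  44.8] [259  38   2  15  16] [ 76. 476.  56.]
scene brass [412.6  75.1] [411  69   4  13  17] [543. 629.  60.]
scene brass [295.5 114.3] [279  92  35  40 265] [348. 293.  36.]
scene brass [311.5 108.5] [309 105   6   8  26] [352. 373.   6.]
scene brass [369.1 131.4] [353 109  39  40 460] [545. 380.  16.]
scene brass [310.2 131. ] [308 127   5   8  22] [405. 289.   6.]
scene brass [377.3 143.8] [369 134  18  21  46] [596. 329.  37.]
scene brass [379.3 146.2] [375 142   9  10  13] [597. 345.  17.]
scene brass [311.4 201.1] [304 190  15  23 206] [580.  29.  74.]
scene brass [288.  213.2] [278 200  22  25 233] [556. -31.  71.]
scene brass [172.6 262.9] [169 259   8   8  23] [ 432. -283.   60.]
scene brass [201.4 295.8] [197 291   8   8  17] [ 534. -304. 
[... 1352 characters left out ...]
5 245   6   6  34] [ 674. -307.   58.]
side brass [429.8 261.7] [427 259   7   7  42] [ 687. -382.   57.]
side brass [349.7 271.8] [346 269   9   7  50] [ 528. -306.   61.]
side brass [305.6 286.9] [302 284   9   7  52] [ 428. -287.   61.]
side brass [392.  329.3] [388 325   9   9  63] [ 472. -461.   57.]
side brass [517.4 375.4] [516 374   4   4  13] [ 521. -652.   80.]
side brass [532.6 383.1] [531 381   4   5  15] [ 590. -658.   18.]
side brass [506.8 403.7] [505 401   4   6  16] [ 520. -652.   18.]
side blue [267.7 185. ] [261 174  14  24 259] [555.  -7. 125.]
side yellow [259.2 196.6] [257 192   5  11  25] [553.  25.  80.]
side yellow [272.3 209.5] [264 200  18  20 283] [547. -35.  73.]
```

View pics/mos.png

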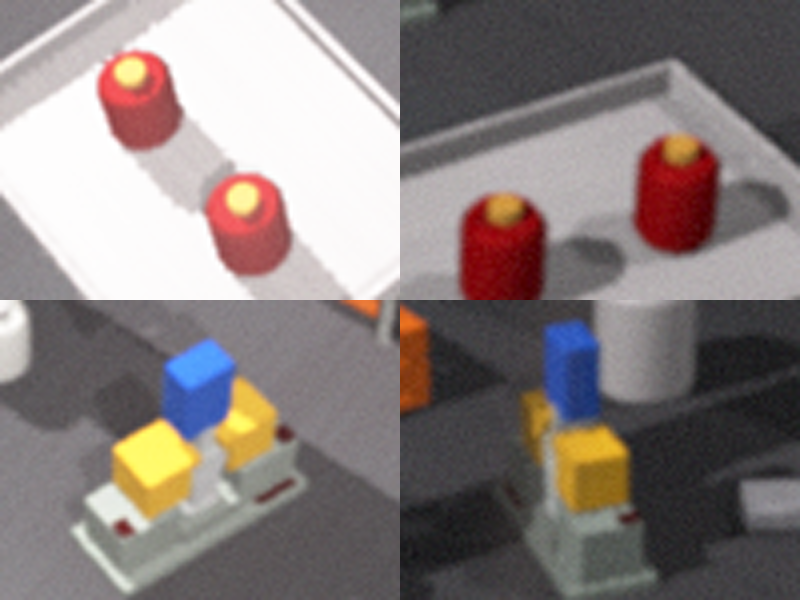

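```bash
cat >> h.py <<'E'
def cloud(n,f=None):
    c=cal(n)
    if f: z=np.load(f); im,d=z["im"],z["d"]; c=tuple(z[k] for k in "KDRt")
    else: im,d=viewer.get_image(n)
    K,D,R,t=c; v,u=np.mgrid[0:420,0:560]; q=cv2.undistortPoints(np.stack([u,v],-1).reshape(-1,1,2).astype(float),K,D)[:,0]
    P=(np.c_[q,np.ones(len(q))]*d.reshape(-1,1)-t)@R
    P[d.ravel()==0]=np.nan
    return im,d,P.reshape(420,560,3)
def tri(a,uva,b,uvb):
    rows=[];rhs=[]
    for c,uv in((a,uva),(b,uvb)):
        K,D,R,t=c; x,y=cv2.undistortPoints(np.array([[uv]],float),K,D)[0,0]
        d=R.T@np.array([x,y,1]); d/=np.linalg.norm(d); M=np.eye(3)-np.outer(d,d); rows.append(M); rhs.append(M@(-R.T@t))
    A=np.vstack(rows);r=np.hstack(rhs); p=np.linalg.lstsq(A,r,rcond=None)[0]; return p,np.linalg.norm(A@p-r)
E
python3 - <<'E'
from h import *
a,b=cal("scene"),cal("side")
for n,p,q in(("A",(172.6,262.9),(305.6,286.9)),("B",(201.4,295.8),(349.7,271.8)),("tray L corner",(128,271),(248,290)),("tray far",(194,227),(349,253)),("tray R",(261,296),(403,297)),("tray near",(193,351),(295,341))):
    P,e=tri(a,p,b,q); print(n,P.round(1),round(e,1))
for n in("scene","side"):
    im,d,P=cloud(n,n+"0.npz"); hsv=cv2.cvtColor(im,cv2.COLOR_BGR2HSV)
    X=P[...,0];Y=P[...,1];Z=P[...,2]
    m=(cv2.inRange(hsv,(5,120,80),(28,255,255))>0)&(Z>50)&(Z<72)&(X>300)&(X<700)&(Y>180)&(Y<480)
    r=cv2.minAreaRect(P[m][:,:2].astype(np.float32)); print(n,"crate",m.sum(),r,np.median(Z[m]), cv2.boxPoints(r).round())
    m=(Z>17)&(Z<30)&(X>300)&(X<680)&(Y>-450)&(Y<-180)&(hsv[...,1]<60)
    r=cv2.minAreaRect(P[m][:,:2].astype(np.float32)); print(n,"tray",m.sum(),r)
    for nm,xy in(("socket",(562,0)),):
        for lo,hi in((76,90),(112,140),(15,45)):
            m=(Z>lo)&(Z<hi)&(np.hypot(X-xy[0],Y-xy[1])<85)
            r=cv2.minAreaRect(P[m][:,:2].astype(np.float32)); print(n,lo,hi,m.sum(),r)
E
```

```text
A [ 431.4 -283.3   57.4] 1.0
B [ 533.  -302.7   56.1] 0.6
tray L corner [ 337.2 -306.8   70.5] 79.6
tray far [ 487.7 -281.7  154. ] 72.2
tray R [ 636.9 -288.1   -2.1] 109.1
tray near [ 482.8 -293.5 -156.9] 97.2
scene crate 539 ((470.4172668457031, 304.6116638183594), (254.81829833984375, 196.83180236816406), 0.2195286899805069) 57.81889606673565 [[343. 403.]
 [343. 206.]
 [598. 207.]
 [597. 404.]]
scene tray 897 ((481.269775390625, -283.11126708984375), (189.69595336914062, 252.8966827392578), 79.49295806884766)
scene 76 90 365 ((560.7449340820312, 2.020824432373047), (94.4172592163086, 36.565391540527344), 73.17884063720703)
scene 112 140 155 ((561.0249633789062, 0.14022064208984375), (33.13067626953125, 25.21126937866211), 70.92283630371094)
scene 15 45 503 ((566.4981689453125, -1.24554443359375), (135.79776000976562, 41.2064208984375), 66.86774444580078)
side crate 1057 ((469.08746337890625, 305.2810974121094), (199.97850036621094, 252.42776489257812), 88.80022430419922) 57.43038398439081 [[341. 208.]
 [593. 203.]
 [597. 403.]
 [345. 408.]]
side tray 1371 ((481.2674255371094, -283.6893310546875), (194.12242126464844, 251.6433563232422), 79.31619262695312)
side 76 90 252 ((560.2769775390625, 0.637664794921875), (100.75953674316406, 35.5136604309082), 72.9201889038086)
side 112 140 143 ((551.8203735351562, -3.505830764770508), (21.136873245239258, 38.76183319091797), 21.395599365234375)
side 15 45 375 ((541.1647338867188, -0.6657867431640625), (134.18463134765625, 38.70955276489258), 89.73118591308594)
```

```bash
echo '[{"x": 142,"y": 97,"z": 50},{"x": 142,"y": 97,"z": 50},{"x": 142,"y": 97,"z": 50},{"x": 142,"y": 97,"z": 50},{"x": 284,"y": 194,"z": 140},{"x": 284,"y": 194,"z": 140},{"x": 284,"y": 194,"z": 140},{"x": 284,"y": 194,"z": 140},{"x": 284,"y": 194,"z": 140},{"x": 284,"y": 194,"z": 140}]' | python3 -m jog 68
python3 - <<'E'
from h import *
c=cal("wrist"); im,d=viewer.get_image("wrist"); cv2.imwrite("pics/w1.png",im)
im2,d2,P=cloud("wrist")
hsv=cv2.cvtColor(im2,cv2.COLOR_BGR2HSV)
N,L,st,ce=cv2.connectedComponentsWithStats(cv2.inRange(hsv,(12,110,100),(30,255,255)))
for k in range(1,N):
    if st[k,4]>60: print(ce[k].round(1),st[k],np.nanmedian(P[L==k],0).round(1))
E
```

```text
clock: 1.15
position: [430.2, -284.7, 109.5]
ee_rot: [-0.706, 0.708, 0.001, -0.0]
contact_force: [-0.2, 0.4, 0.1]
gripper_width: 67.9
grasp_force: 0.0
[114.8 214.1] [102 200  27  27 518] [ 530.8 -304.6   62.5]
[279.6 242.3] [268 230  25  26 522] [ 431.1 -285.7   62.3]
```

View pics/w1.png

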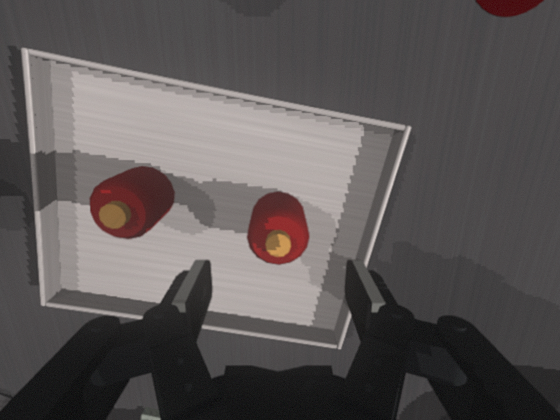

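The wrist view shows ornament A's cap at (279,242), between the open fingers, and B's at (115,214). Both match the two-view positions, with cap tops at about 62 mm (61 expected).

```bash
echo '[{"x": 1,"z": 40},{"x": 1,"z": 76},{"x": 1,"z": 76}]' | python3 -m jog 
echo '[{},{},{},{}]' | python3 -m jog 30
echo '[{"z": -50},{"z": -100},{"z": -100}]' | python3 -m jog
```

```text
clock: 1.55
position: [429.1, -283.1, 30.8]
ee_rot: [0.707, -0.707, -0.004, 0.002]
contact_force: [0.4, 0.5, 0.5]
gripper_width: 67.7
grasp_force: 0.0
clock: 1.95
position: [432.9, -285.3, 36.3]
ee_rot: [0.707, -0.707, 0.002, -0.001]
contact_force: [0.4, 1.5, 7.4]
gripper_width: 40.0
grasp_force: 61.0
clock: 2.25
position: [435.4, -286.8, 141.6]
ee_rot: [0.708, -0.706, 0.008, -0.003]
contact_force: [0.9, -0.6, 0.3]
gripper_width: 40.7
grasp_force: 61.1
```

```bash
echo '[{"x": -295,"y": 5,"z": -30},{"x": -295,"y": 5,"z": -30},{"x": -295,"y": 5,"z": -30},{"x": -295,"y": 5,"z": -30},{"x": -295,"y": 5,"z": -30},{"x": -295,"y": 5,"z": -30},{"x": -590,"y": 11,"z": -20},{"x": -590,"y": 11,"z": -20},{"x": -590,"y": 11,"z": -20},{"x": -590,"y": 11,"z": -20}]' | python3 -m jog 
echo '[{},{},{},{}]' | python3 -m jog
python3 - <<'E'
from h import *
print(arm.read_state()["joints"].round(2))
im,d=viewer.get_image("wrist"); cv2.imwrite("pics/w2.png",im)
im,d,P=cloud("wrist"); Z=P[...,2]; hsv=cv2.cvtColor(im,cv2.COLOR_BGR2HSV)
m=(cv2.inRange(hsv,(5,120,60),(28,255,255))>0)&(Z>50)&(Z<72)&(P[...,1]>180)
print(m.sum(),np.nanpercentile(P[m],[1,50,99],axis=0).round())
E
```

```text
clock: 3.25
position: [421.2, 211.9, 157.7]
ee_rot: [0.707, -0.707, -0.0, -0.001]
contact_force: [0.4, -0.9, -0.5]
gripper_width: 40.4
grasp_force: 61.1
clock: 3.65
position: [421.8, 208.6, 157.3]
ee_rot: [-0.706, 0.708, 0.0, -0.0]
contact_force: [0.6, 0.1, -0.6]
gripper_width: 40.3
grasp_force: 61.1
[ 0.81  0.22 -0.49 -0.   -0.86 -0.81]
6934 [[346. 208.  50.]
 [525. 216.  61.]
 [595. 397.  63.]]
```

View pics/w2.png

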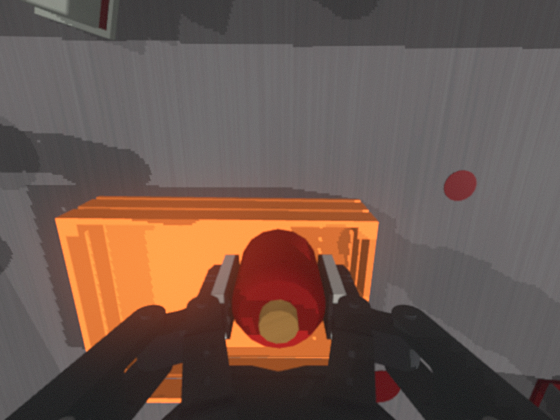

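The wrist view shows ornament A held upright, with its cap at (279,322). The crate opening lies ahead, with its near rim at row 215; its measured extents agree with centre (470,305).

```bash
echo '[{"x": -48,"y": 1},{"x": -96,"y": 1},{"x": -96,"y": 1},{"x": -96,"y": 1},{"x": -96,"y": 1,"z": 50},{"x": -96,"y": 1,"z": 90},{"x": -96,"y": 1,"z": 110},{"x": -96,"y": 1,"z": 119},{"x": -96,"y": 1,"z": 119},{"x": -96,"y": 1,"z": 119}]' | python3 -m jog
python3 - <<'E'
from h import *
for i in range(1): print([arm.read_state()[k] for k in("position","contact_force")])
E
```

```text
clock: 4.75
position: [421.5, 305.5, 39.1]
ee_rot: [-0.707, 0.707, 0.0, 0.001]
contact_force: [0.1, -0.2, -0.4]
gripper_width: 40.3
grasp_force: 61.2
[array([421.5053111 , 305.46316815,  39.11291884]), array([ 0.07469111, -0.2212083 , -0.43852251])]
```

```bash
echo '[{"z": 1},{"z": 2},{"z": 2}]' | python3 -m jog; echo '[{"z": 1},{"z": 2},{"z": 2}]' | python3 -m jog
```

```text
clock: 5.05
position: [421.3, 305.9, 37.3]
ee_rot: [0.707, -0.707, 0.0, -0.001]
contact_force: [-0.4, -2.4, 5.0]
gripper_width: 40.9
grasp_force: 61.8
clock: 5.35
position: [421.3, 305.9, 37.2]
ee_rot: [0.707, -0.707, 0.0, -0.001]
contact_force: [-5.3, -3.3, 18.8]
gripper_width: 40.5
grasp_force: 63.1
```

```bash
echo '[{"z": -2},{"z": -2},{"z": -2},{"z": -2}]' | python3 -m jog 60;echo '[{"z": -50},{"z": -100},{"z": -145},{"x": 300,"z": -145},{"x": 300,"z": -145},{"x": 300,"z": -145},{"x": 300,"z": -145},{"x": 300,"z": -145},{"x": 300,"z": -145},{"x": 300,"z": -145}]' | python3 -m jog 68; echo '[{"x": 300,"y": -108},{"x": 300,"y": -108},{"x": 300,"y": -108},{"x": 300,"y": -108},{"x": 300,"y": -108},{"x": 300,"y": -108},{"x": 300,"y": -108,"z": 60},{"x": 300,"y": -108,"z": 60},{"x": 300,"y": -108,"z": 60},{"x": 300,"y": -108,"z": 60}]' | python3 -m jog
python3 - <<'E'
from h import *
im2,d2,P=cloud("wrist"); print(arm.read_state()["position"])
hsv=cv2.cvtColor(im2,cv2.COLOR_BGR2HSV)
N,L,st,ce=cv2.connectedComponentsWithStats(cv2.inRange(hsv,(12,110,100),(30,255,255)))
for k in range(1,N):
    if st[k,4]>60: print(ce[k].round(1),st[k],np.nanmedian(P[L==k],0).round(1))
E
```

```text
clock: 5.75
position: [420.9, 305.8, 35.9]
ee_rot: [-0.707, 0.707, -0.0, -0.0]
contact_force: [0.5, -0.4, -0.3]
gripper_width: 60.2
grasp_force: 0.0
clock: 6.75
position: [419.5, 1.3, 180.7]
ee_rot: [-0.704, 0.71, 0.0, -0.001]
contact_force: [0.1, 0.4, -0.2]
gripper_width: 68.1
grasp_force: 0.0
clock: 7.75
position: [529.5, -293.5, 122.0]
ee_rot: [0.708, -0.706, 0.0, 0.0]
contact_force: [0.2, 0.3, 0.4]
gripper_width: 67.7
grasp_force: 0.0
[ 529.97353315 -293.40327266  122.9653774 ]
[11.5 95.3] [  0  81  27  28 628] [ 684.3 -380.3   58.3]
[ 56.7 215.7] [ 45 205  25  22 409] [ 676.  -306.6   58.5]
[277.4 220.2] [266 208  24  25 485] [ 531.2 -305.3   62.3]
[ 15.4 370.7] [  0 354  38  33 741] [ 780.8 -133.5   17.6]
```

```bash
echo '[{"x": 12,"y": -1,"z": 20},{"x": 12,"y": -1,"z": 50},{"x": 12,"y": -1,"z": 86},{"x": 12,"y": -1,"z": 86}]' | python3 -m jog; echo '[{},{},{},{}]' | python3 -m jog 30; echo '[{"z": -50},{"z": -100},{"z": -145},{"x": -300,"y": 108,"z": -145},{"x": -300,"y": 108,"z": -145},{"x": -300,"y": 108,"z": -145},{"x": -300,"y": 108,"z": -145},{"x": -300,"y": 108,"z": -145},{"x": -300,"y": 108,"z": -145},{"x": -300,"y": 108,"z": -145}]' | python3 -m jog ; echo '[{"x": -290},{"x": -290},{"x": -290},{"x": -290},{"x": -290},{"x": -290},{"x": -290},{"x": -290},{"x": -290}]' | python3 -m jog
```

```text
clock: 8.2
position: [527.8, -304.2, 32.9]
ee_rot: [0.707, -0.707, -0.003, 0.001]
contact_force: [-0.7, 1.1, -0.8]
gripper_width: 68.1
grasp_force: 0.0
clock: 8.6
position: [532.1, -306.5, 38.6]
ee_rot: [0.707, -0.707, 0.003, -0.001]
contact_force: [0.6, 2.5, 6.8]
gripper_width: 40.7
grasp_force: 61.0
clock: 9.6
position: [420.5, -3.6, 181.5]
ee_rot: [0.708, -0.706, 0.0, -0.001]
contact_force: [0.1, -0.6, -0.3]
gripper_width: 40.3
grasp_force: 61.0
clock: 10.5
position: [421.6, 283.0, 180.6]
ee_rot: [-0.707, 0.707, 0.0, 0.0]
contact_force: [0.5, 0.6, -0.5]
gripper_width: 40.6
grasp_force: 61.0
```

```bash
echo '[{"x": -22,"y": -50},{"x": -22,"y": -99},{"x": -22,"y": -99},{"x": -22,"y": -99,"z": 40},{"x": -22,"y": -99,"z": 80},{"x": -22,"y": -99,"z": 115},{"x": -22,"y": -99,"z": 132},{"x": -22,"y": -99,"z": 138},{"x": -22,"y": -99,"z": 139},{"x": -22,"y": -99,"z": 139}]' | python3 -m jog; echo '[{"z": 1},{"z": 2},{"z": 2}]' | python3 -m jog
```

```text
clock: 11.5
position: [521.6, 305.9, 42.6]
ee_rot: [-0.707, 0.707, -0.0, 0.001]
contact_force: [-0.4, -0.7, 0.1]
gripper_width: 40.6
grasp_force: 61.1
clock: 11.8
position: [521.1, 306.1, 39.9]
ee_rot: [0.707, -0.707, -0.0, -0.001]
contact_force: [-0.5, -0.5, -0.8]
gripper_width: 40.3
grasp_force: 61.1
```

```bash
echo '[{"z": 1},{"z": 1.5},{"z": 1.5}]' | python3 -m jog; echo '[{},{},{},{}]' | python3 -m jog 60; echo '[{"z": -50},{"z": -100},{"z": -150},{"z": -170}]' | python3 -m jog
python3 - <<'E'
from h import *
for n in("scene","side","wrist"):
    im2,d2,P=cloud(n); cv2.imwrite(f"pics/{n}3.png",im2)
    hsv=cv2.cvtColor(im2,cv2.COLOR_BGR2HSV); Z=P[...,2]
    m=((hsv[...,0]<5)|(hsv[...,0]>172))&(hsv[...,1]>120)&(P[...,1]>200)&(P[...,1]<420)&(P[...,0]>330)&(P[...,0]<610)&(Z<80)&(Z>5)
    N,L,st,ce=cv2.connectedComponentsWithStats(m.astype(np.uint8))
    for k in range(1,N):
        if st[k,4]>15: print(n,ce[k].round(),st[k,4],np.nanpercentile(P[L==k],[3,50,97],0).round())
E
```

```text
clock: 12.1
position: [521.1, 306.2, 39.6]
ee_rot: [0.707, -0.707, 0.0, -0.0]
contact_force: [-3.2, -1.5, 8.2]
gripper_width: 40.1
grasp_force: 62.1
clock: 12.5
position: [520.9, 305.8, 37.5]
ee_rot: [0.707, -0.707, 0.0, 0.0]
contact_force: [-0.3, 0.3, -0.5]
gripper_width: 59.7
grasp_force: 0.0
clock: 12.9
position: [522.8, 307.2, 213.7]
ee_rot: [0.707, -0.707, 0.001, -0.005]
contact_force: [0.8, 0.6, -0.5]
gripper_width: 59.9
grasp_force: 0.0
scene [319. 125.] 192 [[409. 285.  14.]
 [430. 292.  43.]
 [441. 312.  57.]]
scene [349. 139.] 192 [[510. 286.  16.]
 [528. 294.  44.]
 [541. 311.  57.]]
side [190. 177.] 174 [[501. 285.  21.]
 [511. 293.  41.]
 [532. 307.  57.]]
side [158. 187.] 184 [[401. 285.  21.]
 [412. 291.  42.]
 [433. 307.  57.]]
wrist [384. 190.] 861 [[406. 288.  52.]
 [424. 301.  56.]
 [439. 322.  57.]]
wrist [282. 192.] 867 [[505. 290.  51.]
 [520. 303.  56.]
 [538. 323.  58.]]
```

```bash
echo '[{"x": 305,"y": -39,"z": -40,"drz": 0.305},{"x": 305,"y": -39,"z": -40,"drz": 0.305},{"x": 305,"y": -39,"z": -40,"drz": 0.305},{"x": 305,"y": -39,"z": -40,"drz": 0.305},{"x": 305,"y": -39,"z": -40,"drz": 0.305},{"x": 305,"y": -39,"z": -40,"drz": 0.305},{"x": 305,"y": -39,"z": -40,"drz": 0.305},{"x": 305,"y": -39,"z": -40,"drz": 0.305},{"x": 305,"y": -39,"z": -40,"drz": 0.305},{"x": 305,"y": -39,"z": -40,"drz": 0.305}]' | python3 -m jog 60
cat > look.py <<'E'
from h import *
import sys
s=arm.read_state(); print(s["position"].round(1),s["joints"].round(2))
im,d,P=cloud("wrist"); cv2.imwrite(f"pics/{sys.argv[1]}.png",im); Z=P[...,2]
near=np.hypot(P[...,0]-560,P[...,1])<90
for nm,lo,hi in(("grip top",136,150),("jaw tops",77,88)):
    m=near&(Z>lo)&(Z<hi); r=cv2.minAreaRect(P[m][:,:2].astype(np.float32)); print(nm,m.sum(),r,np.median(Z[m]))
hsv=cv2.cvtColor(im,cv2.COLOR_BGR2HSV); m=near&(Z>77)&(Z<88)&(cv2.inRange(hsv,(15,100,60),(38,255,255))>0)
N,L,st,ce=cv2.connectedComponentsWithStats(m.astype(np.uint8))
for k in range(1,N):
    if st[k,4]>100: print("jaw",st[k],cv2.minAreaRect(P[L==k][:,:2].astype(np.float32)))
E
python3 look.py w4
```

```text
clock: 14.05
position: [559.5, 2.1, 246.7]
ee_rot: [-0.592, 0.806, 0.0, -0.001]
contact_force: [0.3, 0.6, -0.6]
gripper_width: 59.9
grasp_force: 0.0
[559.5   2.1 246.7] [ 0.29  0.28 -0.16 -0.   -1.14 -0.6 ]
grip top 1195 ((561.5377197265625, 0.736572265625), (33.270790100097656, 23.872549057006836), 72.25836181640625) 143.12222091550598
jaw tops 1571 ((561.7955322265625, 1.4857673645019531), (93.7421875, 33.9078483581543), 72.68474578857422) 83.38272266046413
jaw [ 259  145   36   40 1284] ((553.5643920898438, -25.06203269958496), (38.105010986328125, 33.77590560913086), 73.01423645019531)
jaw [260 200  34  37 236] ((570.1624145507812, 27.892946243286133), (38.52252960205078, 33.39537048339844), 73.2117919921875)
```

View pics/w4.png

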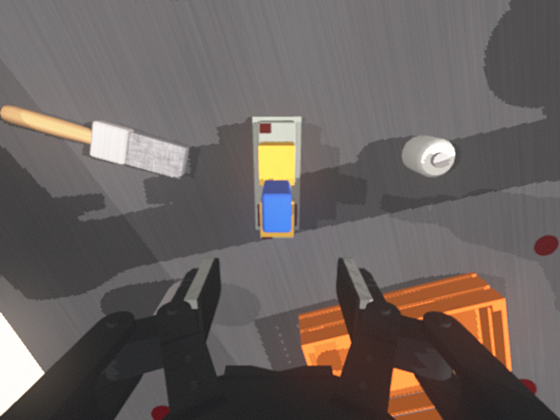

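The wrist view shows the blue grip at (277,207) between the fingers, with yellow jaws at (276,163) and (277,236). The brush and silver ornament are well clear. Grip top measures 143 mm (142 expected) and yaw is aligned.

```bash
echo '[{"x": 1,"y": -2,"z": 50},{"x": 1,"y": -2,"z": 50},{"x": 1,"y": -2,"z": 50},{"x": 1,"y": -2,"z": 50}]' | python3 -m jog; for i in 1 2 3 4; do echo '[{}]' | python3 -m jog | grep -E 'pos'; done; python3 look.py w5
```

```text
clock: 14.5
position: [562.8, 0.0, 199.7]
ee_rot: [-0.592, 0.806, -0.001, 0.001]
contact_force: [0.5, -0.9, 0.8]
gripper_width: 60.4
grasp_force: 0.0
position: [562.6, -0.2, 199.8]
position: [562.2, -0.4, 199.3]
position: [561.8, -0.6, 198.6]
position: [561.6, -0.7, 198.2]
[561.6  -0.7 198.2] [ 0.29  0.32 -0.23  0.   -1.02 -0.59]
grip top 1769 ((561.515380859375, 1.0766983032226562), (34.29793930053711, 23.89290428161621), 72.01099395751953) 143.08221398377557
jaw tops 1946 ((561.4776000976562, 0.8687820434570312), (92.63226318359375, 34.05703353881836), 72.8672866821289) 83.36649001261075
jaw [ 259  155   43   47 1815] ((553.5782470703125, -24.99850082397461), (38.5278205871582, 33.88992691040039), 72.93792724609375)
```

```bash
echo '[{"x": -1,"y": 0.5,"z": 30},{"x": -1,"y": 0.5,"z": 55},{"x": -1,"y": 0.5,"z": 70},{"x": -1,"y": 0.5,"z": 73},{"x": -1,"y": 0.5,"z": 73},{"x": -1,"y": 0.5,"z": 73}]' | python3 -m jog; echo '[{},{},{},{}]' | python3 -m jog 15; python3 look.py w6
```

```text
clock: 15.55
position: [562.1, 0.5, 125.8]
ee_rot: [-0.592, 0.806, -0.001, 0.001]
contact_force: [0.6, 0.6, 0.2]
gripper_width: 60.4
grasp_force: 0.0
clock: 15.95
position: [561.6, 0.5, 125.6]
ee_rot: [-0.592, 0.806, -0.0, 0.0]
contact_force: [-1.0, 0.8, 3.5]
gripper_width: 23.2
grasp_force: 58.7
[5.616e+02 5.000e-01 1.256e+02] [ 0.29  0.4  -0.32  0.   -0.85 -0.59]
grip top 5405 ((561.3169555664062, -4.33721923828125), (44.98902130126953, 45.6119384765625), 27.71604347229004) 143.19952797829558
jaw tops 3569 ((553.4822998046875, -25.028635025024414), (38.19477462768555, 34.091217041015625), 72.9825210571289) 83.40453504855515
jaw [ 250  172   61   65 3560] ((553.5112915039062, -25.037416458129883), (38.19493103027344, 34.030357360839844), 72.98188018798828)
```

```bash
echo '[{"x": -4.2,"z": 0.1,"dry": 0.04},{"x": -8.4,"z": 0.3,"dry": 0.08},{"x": -12.6,"z": 0.8,"dry": 0.12},{"x": -15.8,"z": 1.2,"dry": 0.15},{"x": -17.9,"z": 1.5,"dry": 0.17},{"x": -17.9,"z": 1.5,"dry": 0.17},{"x": -17.9,"z": 1.5,"dry": 0.17}]' | python3 -m jog
cat > jaws.py <<'E'
from h import *
c=np.array([561.5,0.9]); th=-0.302; ex=np.array([np.cos(th),np.sin(th)]); ey=np.array([-np.sin(th),np.cos(th)])
for n in("wrist","scene","side"):
    im,d,P=cloud(n); Z=P[...,2]; hsv=cv2.cvtColor(im,cv2.COLOR_BGR2HSV); q=P[...,:2]-c; X=q@ex;Y=q@ey
    for s in(1,-1):
        m=(np.hypot(X,Y)<80)&(Y*s>5)&(Z>60)&(Z<88)&(cv2.inRange(hsv,(15,100,60),(38,255,255))>0)
        if m.sum()>40: print(n,"jaw",s,m.sum(),"y range",np.percentile(Y[m],[1,99]).round(1))
    m=(np.hypot(X,Y)<60)&(Z>85)&(Z<150)&(cv2.inRange(hsv,(100,120,40),(130,255,255))>0)
    if m.sum()>30: print(n,"grip",np.median(X[m]).round(1),np.median(Y[m]).round(1),np.percentile(Z[m],[2,98]).round())
E
python3 jaws.py
```

```text
clock: 16.7
position: [566.9, 16.9, 124.3]
ee_rot: [-0.59, 0.803, -0.051, -0.069]
contact_force: [-0.5, -1.2, 6.0]
gripper_width: 23.2
grasp_force: 59.6
wrist jaw -1 3669 y range [-45.3  -8.2]
wrist grip 1.6 11.3 [116. 144.]
scene jaw 1 118 y range [16.8 53.4]
scene jaw -1 298 y range [-46.6  -8.7]
scene grip 1.6 2.6 [ 98. 144.]
side jaw 1 81 y range [13.5 52.1]
side jaw -1 260 y range [-49.   -7.6]
side grip -0.5 1.0 [ 97. 144.]
```

```bash
echo '[{"x": 9,"z": 0.4,"dry": -0.085},{"x": 17.9,"z": 1.5,"dry": -0.17},{"x": 22.3,"z": 2.4,"dry": -0.213},{"x": 26.6,"z": 3.4,"dry": -0.255},{"x": 31.2,"z": 4.7,"dry": -0.3},{"x": 33.2,"z": 5.3,"dry": -0.32},{"x": 35.2,"z": 6,"dry": -0.34},{"x": 35.2,"z": 6,"dry": -0.34},{"x": 35.2,"z": 6,"dry": -0.34}]' | python3 -m jog; python3 jaws.py
```

```text
clock: 17.75
position: [556.8, -15.9, 123.7]
ee_rot: [-0.589, 0.803, 0.05, 0.069]
contact_force: [0.9, 4.3, 3.4]
gripper_width: 23.2
grasp_force: 59.4
wrist jaw -1 3905 y range [-52.8 -16.4]
wrist grip 1.6 -24.7 [125. 144.]
scene jaw 1 178 y range [15.3 53.6]
scene jaw -1 276 y range [-52.7 -14.2]
scene grip 4.7 -31.8 [100. 141.]
side jaw 1 110 y range [14.  54.9]
side jaw -1 259 y range [-55.1 -18.1]
side grip 0.3 -30.1 [ 94. 143.]
```

```bash
echo '[{"x": -9,"z": 0.4,"dry": 0.085},{"x": -17.9,"z": 1.5,"dry": 0.17},{"x": -17.9,"z": 1.5,"dry": 0.17},{"x": -17.9,"z": 1.5,"dry": 0.17}]' | python3 -m jog; echo '[{"z": -2},{"z": -4},{"z": -6},{"z": -6}]' | python3 -m jog; python3 jaws.py
```

```text
clock: 18.3
position: [561.9, 0.6, 125.6]
ee_rot: [-0.593, 0.805, -0.001, -0.0]
contact_force: [-0.8, 1.2, 4.8]
gripper_width: 23.3
grasp_force: 60.4
clock: 18.7
position: [560.6, 0.0, 130.3]
ee_rot: [-0.591, 0.806, 0.0, -0.001]
contact_force: [0.1, -0.8, -4.4]
gripper_width: 23.0
grasp_force: 59.2
wrist jaw -1 3889 y range [-52.7 -15.1]
wrist grip 0.5 -7.1 [130. 149.]
scene jaw 1 169 y range [15.5 53.6]
scene jaw -1 305 y range [-53.5 -14.2]
scene grip 1.1 -15.3 [103. 148.]
side jaw 1 93 y range [ 9. 54.]
side jaw -1 268 y range [-54.8 -16.1]
side grip -0.9 -15.1 [100. 149.]
```

```bash
echo '[{"z": -8},{"z": -18},{"z": -30},{"z": -42},{"z": -54},{"z": -66},{"z": -78},{"z": -86},{"z": -90},{"z": -90}]' | python3 -m jog; echo '[{},{},{},{},{}]' | python3 -m jog
python3 - <<'E'
from h import *
a=viewer.get_image("scene")[0]; b=viewer.get_image("side")[0]
f=lambda im,x,y: cv2.resize(im[y:y+150,x:x+100],(400,600))
cv2.imwrite("pics/end.png",np.hstack([f(a,250,100),f(b,220,100)]))
E
python3 jaws.py
```

```text
clock: 19.85
position: [561.5, 0.5, 221.4]
ee_rot: [-0.591, 0.806, -0.0, 0.0]
contact_force: [0.5, -0.2, -3.8]
gripper_width: 23.3
grasp_force: 59.3
clock: 20.35
position: [561.3, 0.5, 220.6]
ee_rot: [-0.592, 0.806, 0.0, -0.0]
contact_force: [0.8, 0.6, -3.8]
gripper_width: 23.2
grasp_force: 59.3
wrist jaw -1 1767 y range [-52.7 -15.2]
scene jaw 1 214 y range [16.1 53.5]
scene jaw -1 301 y range [-52.7 -14.4]
side jaw 1 197 y range [13.7 52.7]
side jaw -1 269 y range [-55.4 -14.7]
```

View pics/end.png

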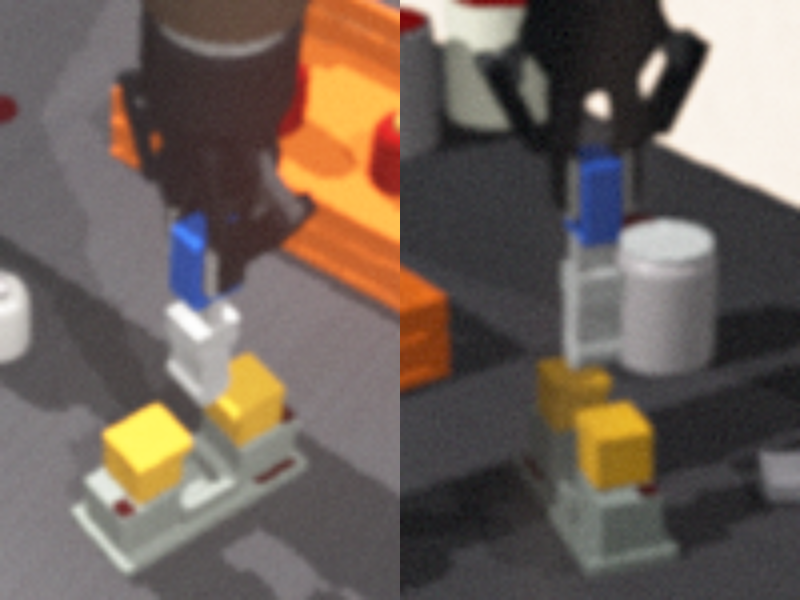

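The crops show the block hanging upright in the fingers: shank at about (205,350) in the left crop and (593,310) in the right. It is clear of both shoved-back jaws, and the forces are steady at its weight.

```bash
python3 -c "
from bench import arm
print(arm.job_done())"
```

```text
the job is handed in; nothing more can be done
None
```

I handed the job in with both red ornaments standing upright in the crate, both jaws shoved back, and the block held upright and still about 22 mm above them; the hand-in returned no verdict.

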